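Find the sticky spot on the card trimmer's rail

ROBOT

A 6-joint arm with a two-finger parallel gripper is mounted at the origin on the work surface. World frame = base frame: x ahead of the robot, y to its left, z up, the work surface at z = 0. Lengths are in m, angles in rad, forces in N, time in s.
With the tool pointing down it reaches from about 0.3 to 0.85 m from the base axis. Payload 5.4 kg.
Tool frame: the origin (TCP) lies on the centre line of the jaws, within the pads' length; the fingertips stand 25 mm ahead of it and the grasp point (between the pads) lies 6 mm ahead of it; z points along the fingers, y is the line along which they close (so a half turn about z gives the same grasp; the last joint's range is limited). The gripper opens to 85 mm and grips with 20 to 120 N. Pads are 22 mm wide; open, the fingers measure 114 mm over their backs; the gripper's body (76 mm by 85 mm) begins 54 mm behind the grasp point. The pads swing forward as they close: fully open they stand 13 mm farther back than shut.
Start: joints at [-1.429, 0.158, 1.597, -0, 1.386, -0.21], TCP at [0.198, -0.54, 0.256] pointing down, gripper open.
Joint ranges: [-2.91, 2.91], [-0.94, 2.29], [0.18, 2.7], [-1.29, 4.43], [0.17, 2.64], [-3, 3]. Speed limits (rad/s): [2.57, 2.57, 3.14, 3.14, 3.14, 3.14].

INTERFACE

Orientations are given as [roll, pitch, yaw] about the fixed x, y, z axes, in that order (R = Rz(yaw) Ry(pitch) Rx(roll)).
In Python, from station import robot gives the robot as it stands.
- The arm moves only by the tool send_rows, never from a script. Its argument "motion" is one flat list of numbers, 4 for each row, row after row: the shift along the tool's x, y, z in units of 400 mm (1.0 is 400 mm), then the turn about the tool's z in units of pi rad (1.0 is pi rad). In form: [tx, ty, tz, spin, tx, ty, tz, spin, ...]. A call has 1 to 5 rows; each row is the pose to reach, as a shift and turn from the pose commanded when the call began, along the tool's axes at that moment, turning the shorter way round; what a row does not reach only later rows make up. A row lasts 1/12 s, in which the tool goes at most 41.7 mm and 7.16 degrees, less where a joint would pass 70% of its speed; a pose out of reach is approached as far as the arm can. A call with a number of a shift or a turn outside -1 to 1 is refused whole. A call with a gripper value outside its range is refused whole. "jaw" is the closure, from -1 (fully open) to 1 (shut), set as the call begins (left out, the last holds). The fingers move at their own pace and stop on an object; "squeeze" is the grip in N (left out, the last holds). Time passes only in rows, so rows that repeat a pose let the fingers close. It gives the time, the measured TCP pose, the force, the opening and the grip force at its end, in the units of the state.
- robot.sense(): the state, without advancing time (a new reading comes with each control period).
- robot.camera(name): name is "side" or "top"; returns the picture (400x640x3 uint8, blue, green, red); there is no depth.
- robot.get_calibration(name): a dict with "fx", "fy", "cx", "cy" (pixels), "origin" and "orientation" of the camera in the world. Camera axes: x right, y down, z forward; pixel columns grow to the right and rows downward; lengths in m; the calibration is good to about 2 mm. A picture is of the moment at which its call begins. get_calibration takes no time and is no camera call.
- robot.sign_off(): hands the job in; it is judged then, once.
The state is a dict: "clock": time; "q": joint angles; "qd": joint speeds; "tau": joint torques, N m; "tcp_pos": TCP position; "tcp_rot": TCP orientation; "contact_force": force on the tool from outside, world axes, zero at the start; "moment": the same for the moment, N m; "gripper_width": finger opening in m; "grip_force": force on a finger pad.
Only numpy, scipy, OpenCV 4.12 (cv2) and the standard library are available. Lean on these libraries where they do the work, as an engineer would, in place of code of your own. Each camera call takes 0.05 s, during which the arm holds its last target. There are 200 camera calls.

TASK

Find the sticky spot on the sloping card trimmer's rail: pull the head's sprung knob outward, turn it clockwise and let it drop into its low position so that its pin rides on the track, then slide the head all the way to the left-hand stop and from there all the way to the right-hand stop, feeling for the one place where it catches. Then bring the head back and leave it caught there, with the pin dropped in and your hand off. Do not shift the other things on the table.

Things in the scene. Friction and masses are not known exactly. Their poses are not given: they have to be found in the camera images.
- trimmer: card trimmer, fixed to the table: grey bed 460 mm long (along its y) and 250 wide on a steel stand, sloping down 25 degrees away from the robot: the bed's normal is (0.423, 0, 0.906) in this frame, downhill is (0.906, 0, -0.423). Origin on the table under the bed's middle; z up, +x away from the robot, +y to the robot's left, along the rail.
- rail_mid (a point): middle of the top face of the aluminium rail (430 mm long, along y; axes as the trimmer's) that the head rides on. In its track, unseen, is one worn nick, which catches the head at least 35 mm short of either stop. Knob low, the pin drops 4.5 mm into it over 7 mm either side of its middle; about 18 N along the rail drives it out again; let go within 4 mm, it pulls itself in.
- head (a joint): position (m) of the head along the rail, + to the robot's left (the trimmer's y): +0.130 at the left black stop, -0.130 at the right one. The head is a grey block 140 mm long along the rail and 84 across, its flat top 34 mm above the rail's top face. It slides with about 2 N of drag. It starts within 0.08 of the middle.
- head_grip (a point): middle of the head's grip, an upright black fin on the head's top near its right end: 14 mm thick along the rail, 44 mm wide across it, standing 47 mm out of the head's top along the bed's normal; the point is 26 mm above the head's top, 21 mm below the fin's tip and 82 mm from the knob's axis. Axes: x downhill, y along the rail, z along the bed's normal.
- knob_pull (a joint): how far (m) the sprung knob stands out along the bed's normal. 0: pin in the nick; 0.0045: low, pin riding on the plain track; 0.014: high, held in a shallow notch, pin clear of the track (start). It must be pulled to 0.019 or more to be turned out of that notch; stop at 0.024. A spring pushes it in with 12 N at 0, 20 N at 0.019.
- knob_turn (a joint): turn (rad) of the knob, growing clockwise seen from outside, looking down at it along the bed's normal: about 0 in the high notch (start), 1.2 over the deep slot, where it drops low (between about 1.15 and 1.25). Limits -0.08 and 1.28. In between, a ledge holds it out at 0.019; once low it cannot turn back unless pulled out to 0.019.
- knob_grip (a point): middle of the knob's wing, on the knob's axis, near the head's left end. The wing is a black bar 52 mm long, 14 thick, 36 high along the bed's normal, on a round collar 34 mm across; the point is 17 mm below the wing's top and, with knob_pull 0, 26 mm above the head's top. Axes: x along the wing, y across it (the way to pinch it), z out along the knob's axis = the bed's normal.
- mug: white mug, 80 mm across, 90 high; loose, to be left where it is. Origin: centre of its underside.
- card_pack: pack of cards 70 x 100 x 30 mm, lying flat; loose, to be left where it is. Origin: centre of its underside.
- phone: black phone 74 x 150 x 9 mm, lying flat; loose, to be left where it is. Origin: centre of its underside.
- glue: white glue bottle, 48 mm across, 140 high; loose, to be left where it is. Origin: centre of its underside.
- card_tin: flat tin with red sides and a plain metal lid, 103 x 78 x 38 mm; loose, to be left where it is. Origin: centre of its underside.
- stapler: blue stapler 34 x 140 x 52 mm; loose, to be left where it is. Origin: centre of its underside.

How it is judged:
By the outcome, as a careful person would: the job done as asked, in the order asked, and still so for the second after the job is handed in, with the robot touching nothing.
It also fails if it takes over 67 s, if anything falls off the work surface, if the arm or the gripper's body presses on something with over 40 N, if the wrist force passes 120 N, or if a joint passes its speed limit or range.

## Working session

There is one attempt and no reset: what is moved stays moved. The work goes in short steps, Python scripts to look and compute and a tool call to move; the robot and the scene stay as the last step left them, time stands still between calls to the robot, and variables do not carry over. Pictures are saved under pics/ and viewed, at most 10 in all, crops included, and the job is handed in when it is done.

Besides the shell and the picture viewer there is one more tool, called after "Call:" as name(argument=value, ...), one argument or row to a line, values as JSON. send_rows: Moves the arm, as the interface text tells. Its arguments: {"type":"object","properties":{"motion":{"type":"array","items":{"type":"number"}},"jaw":{"type":"number"},"squeeze":{"type":"number"}},"required":["motion"]}

```bash
mkdir -p pics; python3 - <<'E'
from station import robot
import cv2
for n in("side","top"):
    cv2.imwrite(f"pics/{n}0.png",robot.camera(n)); print(n,robot.get_calibration(n))
s=robot.sense(); print(s)
E
```

```text
side {'fx': 397.7286845535095, 'fy': 397.7286845535095, 'cx': 314.77226977217487, 'cy': 202.6796367653068, 'origin': array([0.2103557 , 0.68769447, 0.84305839]), 'orientation': array([-2.31957183, -0.00464076, -2.57758728])}
top {'fx': 396.1513654650431, 'fy': 396.1513654650431, 'cx': 313.3620642797513, 'cy': 200.7796626296684, 'origin': array([ 0.44609485, -0.00174564,  1.27879627]), 'orientation': array([-2.99026096,  0.01828552, -1.59041965])}
{'clock': 0.1, 'q': array([-1.42913113e+00,  1.59026738e-01,  1.59808927e+00, -3.27932791e-05,
        1.38620783e+00, -2.10091649e-01]), 'qd': array([ 0.00099549, -0.00234333, -0.00322324, -0.00051372, -0.00081613,
        0.00012965]), 'tau': array([-1.78786922e-04, -3.96988428e+01, -3.32339251e+01, -2.44435450e-04,
        4.22468438e-03,  3.42240753e-05]), 'tcp_pos': array([ 0.19801913, -0.53929796,  0.25540098]), 'tcp_rot': array([-3.13989281e+00, -3.29520771e-04,  3.51762616e-01]), 'contact_force': array([-0.18182823,  0.77419098,  0.38281506]), 'moment': array([-0.00409879, -0.00635391,  0.03190007]), 'grip_force': 0.0, 'gripper_width': 0.08543318961904381}
```

View pics/side0.png

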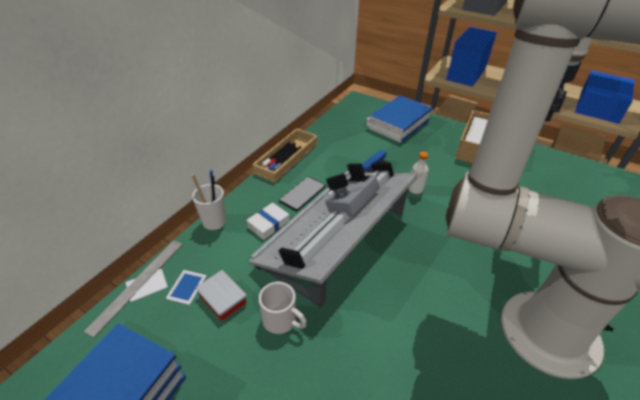

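View pics/top0.png

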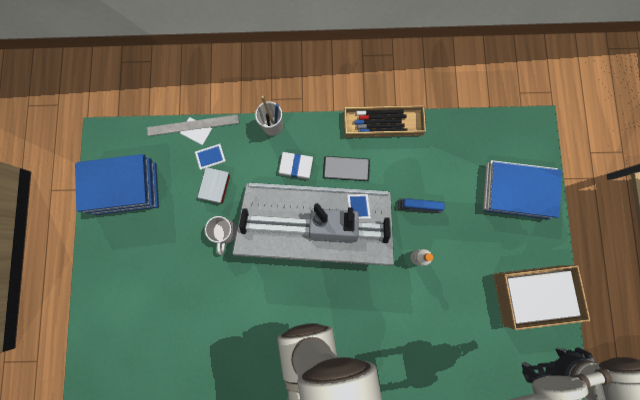

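```bash
python3 - <<'E'
import cv2,numpy as np
t=cv2.imread("pics/top0.png")[175:275,230:400]; s=cv2.imread("pics/side0.png")[150:280,250:420]
f=lambda a:cv2.resize(a,(None if 0 else 765,int(a.shape[0]*4.5)),interpolation=cv2.INTER_CUBIC)
cv2.imwrite("pics/t1.png",f(t));cv2.imwrite("pics/s1.png",f(s))
E
```

```text
(no output)
```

View pics/t1.png

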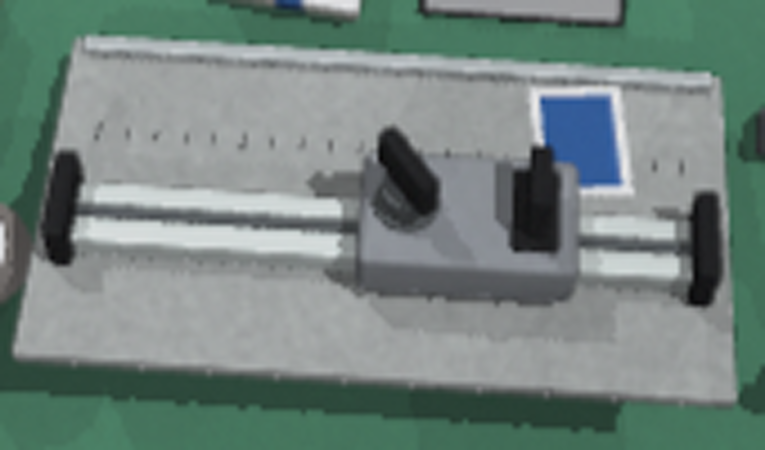

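View pics/s1.png

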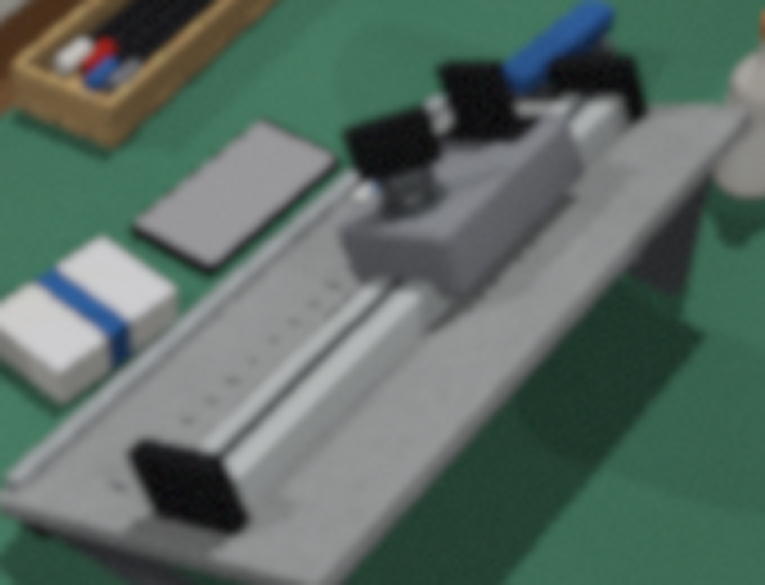

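```bash
cat >h.py <<'E'
import numpy as np
from scipy.spatial.transform import Rotation as Ro
from station import robot
def proj(n,P):
    c=robot.get_calibration(n); p=Ro.from_euler('xyz',c['orientation']).as_matrix().T@(np.asarray(P)-c['origin'])
    return np.array([c['cx']+c['fx']*p[0]/p[2],c['cy']+c['fy']*p[1]/p[2]])
def frame(yaw):
    z=Ro.from_euler('z',yaw); return z.apply([.906,0,-.423]),z.apply([0,1,0]),z.apply([.423,0,.906])
E
python3 - <<'E'
from h import *
from scipy.optimize import least_squares
T=lambda x,y:np.array([230+x/4.5,175+y/4.5]); S=lambda x,y:np.array([250+x/4.5,150+y/4.5])
def pts(p):
    x,y,yaw,h,c,hh,s=p; d,l,n=frame(yaw); o=np.array([x,y,h])
    B=lambda a,b:o+a*d+b*l
    H=o+c*d+hh*n+s*l   # head top centre
    k=H+.041*l; f=H-.041*l
    return [("top",B(.125,.23),T(80,40)),("top",B(.125,-.23),T(715,75)),("top",B(-.125,-.23),T(737,398)),("top",B(-.125,.23),T(15,355)),
    ("side",B(.125,.23),S(0,492)),("side",B(-.125,-.23),S(748,115)),
    ("top",k+.057*n,T(406,160)),("side",k+.039*n,S(393,148)),("top",f+.047*n,T(541,181)),("side",f+.0235*n,S(478,97))],(k,f,H)
r=least_squares(lambda p:np.concatenate([proj(n,P)-u for n,P,u in pts(p)[0]]),[.45,0,0,.15,0,.06,0])
print(r.x.round(4)); print(r.fun.reshape(-1,2).round(1)); d,l,n=frame(r.x[2]); k,f,H=pts(r.x)[1]
print("knobgrip",k+.040*n,"fingrip",f+.026*n,"H",H,"d",d,"n",n,"l",l)
E
```

```text
[ 0.5662  0.0091 -0.0847  0.0842 -0.036   0.0609 -0.0522]
[[-0.5 -0.6]
 [ 1.8  0.3]
 [ 0.6  0.7]
 [ 0.1 -0.4]
 [-1.4  2.3]
 [ 0.4 -1.1]
 [-0.   0.1]
 [ 0.2 -0.3]
 [-0.3 -0.8]
 [ 0.5  0.4]]
knobgrip [ 0.57522017 -0.00285466  0.19082857] fingrip [ 0.5623814  -0.08405956  0.17814457] H [ 0.55489184 -0.04227604  0.15458857] d [ 0.90275123 -0.07665646 -0.423     ] n [ 0.42148319 -0.03578994  0.906     ] l [0.08460978 0.99641416 0.        ]
```

Call:
send_rows(
  motion=[0.337,-0.233,0,0,0.337,-0.233,0,0,0.337,-0.233,0,0,0.337,-0.233,0,0,0.337,-0.233,0,0],
  jaw=-1,
  squeeze=60,
)

```text
clock: 0.52
tcp_pos: [0.2956, -0.4006, 0.2556]
tcp_rot: [-3.139, -0.002, 0.357]
contact_force: [-0.6, -0.6, 0.3]
gripper_width: 0.0853
grip_force: 0.0
```

Call:
send_rows(
  motion=[0.337,-0.233,0,0,0.337,-0.233,0,0,0.337,-0.233,0,0,0.337,-0.233,0,0,0.337,-0.233,0,0],
)

```text
clock: 0.93
tcp_pos: [0.3896, -0.2668, 0.2559]
tcp_rot: [-3.139, -0.002, 0.358]
contact_force: [-0.1, -0.3, -0.2]
gripper_width: 0.0852
grip_force: 0.0
```

Call:
send_rows(
  motion=[0.337,-0.233,0,0,0.337,-0.233,0,0,0.337,-0.233,0,0,0.337,-0.233,0,0,0.337,-0.233,0,0],
)

```text
clock: 1.35
tcp_pos: [0.4837, -0.1332, 0.256]
tcp_rot: [-3.14, -0.002, 0.358]
contact_force: [0.8, 0.8, 0.6]
gripper_width: 0.0855
grip_force: 0.0
```

Call:
send_rows(
  motion=[0.337,-0.233,0,-0.067,0.337,-0.233,0,-0.067,0.337,-0.233,0,-0.067,0.337,-0.233,0,-0.067,0.337,-0.233,0,-0.067],
)

```text
clock: 1.77
tcp_pos: [0.578, 0.0004, 0.2555]
tcp_rot: [-3.14, -0.002, 0.567]
contact_force: [0.7, 0.2, -0.3]
gripper_width: 0.0851
grip_force: 0.0
```

Call:
send_rows(
  motion=[-0.01,0.002,0.05,0,-0.01,0.002,0.05,0,-0.01,0.002,0.05,0],
)

```text
clock: 2.02
tcp_pos: [0.5718, -0.0074, 0.2348]
tcp_rot: [-3.139, 0.003, 0.562]
contact_force: [0.7, 0.2, 1.3]
gripper_width: 0.0856
grip_force: 0.0
```

```bash
python3 - <<'E'
import cv2
from h import *
f=lambda a:cv2.resize(a,(600,400),interpolation=cv2.INTER_CUBIC)
s=robot.camera("side")[150:230,300:420]; t=robot.camera("top")[170:250,260:380]
cv2.imwrite("pics/c2.png",cv2.resize(cv2.hconcat([s,t]),(800,267),interpolation=cv2.INTER_CUBIC))
print(robot.sense()['tcp_pos'])
E
```

```text
[ 0.57285842 -0.00771734  0.23676853]
```

View pics/c2.png

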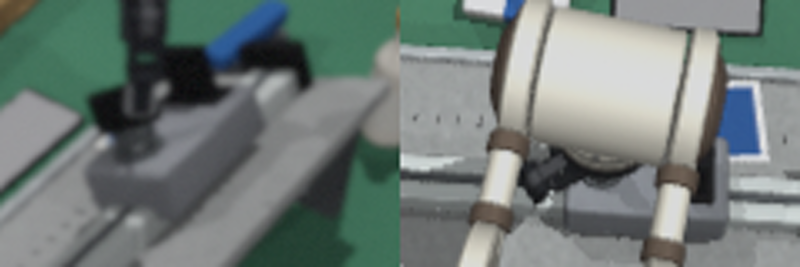

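Call:
send_rows(
  motion=[0.01,-0.006,0.05,0,0.01,-0.006,0.1,0,0.01,-0.006,0.1,0,0.01,-0.006,0.1,0],
)

```text
clock: 2.45
tcp_pos: [0.5745, -0.0031, 0.1962]
tcp_rot: [-3.141, 0.001, 0.562]
contact_force: [0.4, 0.1, 0.7]
gripper_width: 0.0855
grip_force: 0.0
```

Call:
send_rows(
  motion=[0,0,0,0,0,0,0,0,0,0,0,0,0,0,0,0,0,0,0,0],
  jaw=1,
  squeeze=60,
)

```text
clock: 2.87
tcp_pos: [0.5749, -0.0023, 0.1977]
tcp_rot: [-3.141, -0.0, 0.562]
contact_force: [-3.8, -0.8, 5.4]
gripper_width: 0.0297
grip_force: 55.4
```

Call:
send_rows(
  motion=[0,0,0,0,0,0,0,0,0,0,0,0],
)

```text
clock: 3.12
tcp_pos: [0.5748, -0.0023, 0.1977]
tcp_rot: [-3.14, -0.0, 0.561]
contact_force: [-4.0, 0.2, 8.2]
gripper_width: 0.0291
grip_force: 54.7
```

Call:
send_rows(
  motion=[0,0,0,0,0,0,0,0,0.008,0.005,-0.022,0,0.008,0.005,-0.022,0],
  jaw=0,
)

```text
clock: 3.45
tcp_pos: [0.5801, -0.0029, 0.2069]
tcp_rot: [3.139, -0.002, 0.562]
contact_force: [-0.1, -0.5, 0.3]
gripper_width: 0.0429
grip_force: 0.0
```

Call:
send_rows(
  motion=[0,0,0,0,0,0,0,0,0,0,0,0,0,0,0,0,0,0,0,0],
  jaw=1,
)

```text
clock: 3.87
tcp_pos: [0.58, -0.0027, 0.2061]
tcp_rot: [3.14, -0.003, 0.561]
contact_force: [6.7, -0.4, 2.4]
gripper_width: 0.0174
grip_force: 56.5
```

```bash
python3 - <<'E'
import cv2
from h import *
s=robot.camera("side")[140:220,300:420]
cv2.imwrite("pics/c3.png",cv2.resize(s,(780,520),interpolation=cv2.INTER_CUBIC))
print(robot.sense())
E
```

```text
{'clock': 3.9167, 'q': array([-2.13442981e-01,  2.10402264e-01,  1.63913228e+00,  1.45365244e-03,
        1.28869237e+00,  7.95737283e-01]), 'qd': array([ 1.33461562e-03,  4.37319250e-05,  6.19284316e-04,  3.22051215e-03,
        9.61143511e-04, -1.21586498e-03]), 'tau': array([  0.74609963, -39.01733279, -28.76417756,  -0.83991291,
         0.92368478,  -0.24832014]), 'tcp_pos': array([ 0.58001605, -0.00263068,  0.20611431]), 'tcp_rot': array([ 3.14023602, -0.00338216,  0.56121604]), 'contact_force': array([ 5.43774252, -1.31543977,  3.53399926]), 'moment': array([ 0.70684351, -0.39445937, -0.28502846]), 'grip_force': 56.62583767203614, 'gripper_width': 0.017512154356741843}
```

View pics/c3.png

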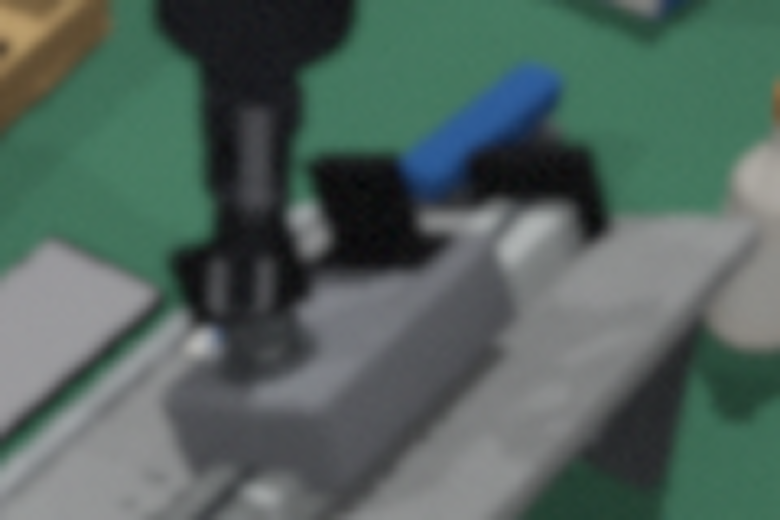

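Call:
send_rows(
  motion=[0,0,0,0,0,0,0,0,0.0035,0.0028,-0.01,0,0.007,0.0055,-0.019,0,0.007,0.0055,-0.019,0],
  squeeze=90,
)

```text
clock: 4.33
tcp_pos: [0.5794, -0.0021, 0.2077]
tcp_rot: [-3.133, 0.006, 0.56]
contact_force: [4.6, -1.9, -17.3]
gripper_width: 0.0153
grip_force: 89.7
```

Call:
send_rows(
  motion=[0,0,0,0,0,0,0,0],
)

```text
clock: 4.5
tcp_pos: [0.5795, -0.0021, 0.2082]
tcp_rot: [-3.134, 0.006, 0.561]
contact_force: [3.2, -0.4, -24.9]
gripper_width: 0.0156
grip_force: 89.5
```

Call:
send_rows(
  motion=[0.004,0.003,-0.007,0,0.008,0.005,-0.013,0,0.008,0.005,-0.013,0,0.008,0.005,-0.013,0],
)

```text
clock: 4.83
tcp_pos: [0.5833, -0.0023, 0.2152]
tcp_rot: [-3.136, 0.006, 0.562]
contact_force: [-5.1, -0.2, -23.4]
gripper_width: 0.0151
grip_force: 91.5
```

Call:
send_rows(
  motion=[0,0,0,0.03,0,0,0,0.06,0,0,0,0.09,0,0,0,0.12,0,0,0,0.12],
)

```text
clock: 5.25
tcp_pos: [0.5846, -0.0028, 0.2164]
tcp_rot: [-3.141, 0.004, 0.182]
contact_force: [-2.9, -0.1, -25.1]
gripper_width: 0.0126
grip_force: 88.8
```

Call:
send_rows(
  motion=[0,0,0,0.03,0,0,0,0.06,0,0,0,0.09,0,0,0,0.12,0,0,0,0.14],
)

```text
clock: 5.67
tcp_pos: [0.585, -0.0042, 0.2168]
tcp_rot: [3.136, 0.001, -0.254]
contact_force: [-2.5, -2.1, -26.6]
gripper_width: 0.0123
grip_force: 91.3
```

Call:
send_rows(
  motion=[0,0,0,0.03,0,0,0,0.06,0,0,0,0.09,0,0,0,0.12,0,0,0,0.14],
)

```text
clock: 6.08
tcp_pos: [0.5851, -0.0047, 0.217]
tcp_rot: [3.134, -0.003, -0.693]
contact_force: [-3.2, -1.6, -25.2]
gripper_width: 0.0122
grip_force: 143.2
```

Call:
send_rows(
  motion=[0,0,0,0,0,0,0,0],
)

```text
clock: 6.25
tcp_pos: [0.5852, -0.0043, 0.2171]
tcp_rot: [3.136, -0.002, -0.689]
contact_force: [-2.3, -0.7, -24.8]
gripper_width: 0.0122
grip_force: 142.8
```

```bash
python3 - <<'E'
import cv2
from h import *
s=robot.camera("side")[140:220,300:420]
cv2.imwrite("pics/c4.png",cv2.resize(s,(780,520),interpolation=cv2.INTER_CUBIC))
s=robot.sense();print(s['moment'],s['contact_force'],s['q'],s['tcp_rot'],s['grip_force'])
E
```

```text
[-2.09237589  1.43845024  0.87751212] [ -3.2932499   -1.58090912 -23.92626065] [-0.21079496  0.21744738  1.6081693  -0.00525685  1.3172504   2.05086349] [ 3.13649045e+00 -1.21606458e-03 -6.89537161e-01] 143.15826466307044
```

View pics/c4.png

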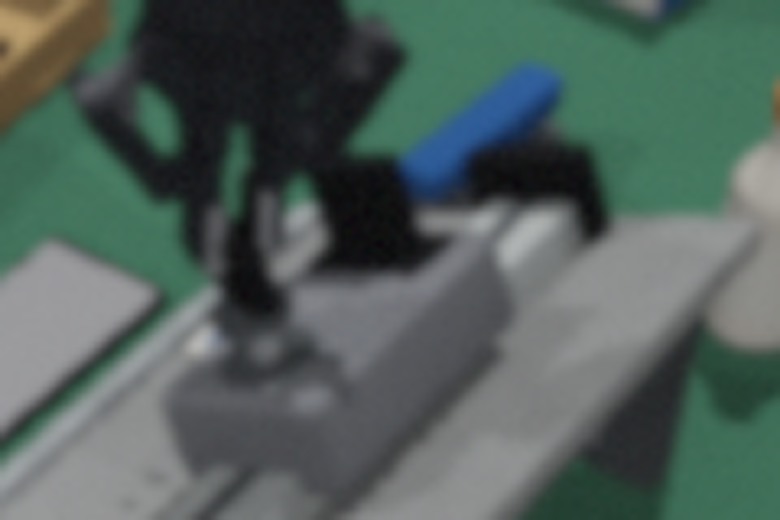

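Call:
send_rows(
  motion=[-0.0035,0.0024,0.009,0,-0.007,0.005,0.018,0,-0.0105,0.0073,0.027,0,-0.016,0.011,0.041,0,-0.016,0.011,0.041,0],
)

```text
clock: 6.72
tcp_pos: [0.5787, -0.0026, 0.2025]
tcp_rot: [-3.141, -0.002, -0.694]
contact_force: [-4.3, -1.3, -17.2]
gripper_width: 0.0124
grip_force: 147.7
```

Call:
send_rows(
  motion=[-0.003,0.002,0.007,0,-0.005,0.0035,0.014,0,-0.005,0.0035,0.014,0],
)

```text
clock: 6.97
tcp_pos: [0.5787, -0.0027, 0.2015]
tcp_rot: [-3.138, -0.008, -0.694]
contact_force: [-6.2, -1.5, 3.3]
gripper_width: 0.0123
grip_force: 153.8
```

```bash
python3 - <<'E'
from h import *
s=robot.sense();print(s['moment'],s['contact_force'],s['tcp_pos'],s['tcp_rot'],s['grip_force'])
E
```

```text
[-2.03144516  2.3980624   0.95290644] [-6.15055451 -1.5399348   3.2508673 ] [ 0.57870457 -0.00265146  0.20150263] [-3.13767955 -0.00790288 -0.69388718] 153.81271606427617
```

Call:
send_rows(
  motion=[0,0,0,0,0,0,0,0,0,0,0,0],
  jaw=0,
  squeeze=40,
)

```text
clock: 7.22
tcp_pos: [0.5793, -0.002, 0.1997]
tcp_rot: [-3.134, -0.007, -0.696]
contact_force: [0.3, 0.2, -0.1]
gripper_width: 0.0426
grip_force: 0.0
```

Call:
send_rows(
  motion=[0,0,-0.06,0,0,0,-0.125,0,0,0,-0.125,0],
)

```text
clock: 7.47
tcp_pos: [0.5804, -0.0025, 0.2538]
tcp_rot: [-3.133, -0.012, -0.696]
contact_force: [0.6, -0.7, 0.9]
gripper_width: 0.0426
grip_force: 0.0
```

```bash
python3 - <<'E'
import cv2
from h import *
s=robot.camera("side")[140:220,300:420]
cv2.imwrite("pics/c5.png",cv2.resize(s,(780,520),interpolation=cv2.INTER_CUBIC))
s=robot.sense();print(s['tcp_pos'],s['tcp_rot'],s['contact_force'])
E
```

```text
[ 0.57952401 -0.00234911  0.25145206] [-3.13410539 -0.00989849 -0.69565398] [ 0.57511243  1.49757015 -0.46631105]
```

View pics/c5.png

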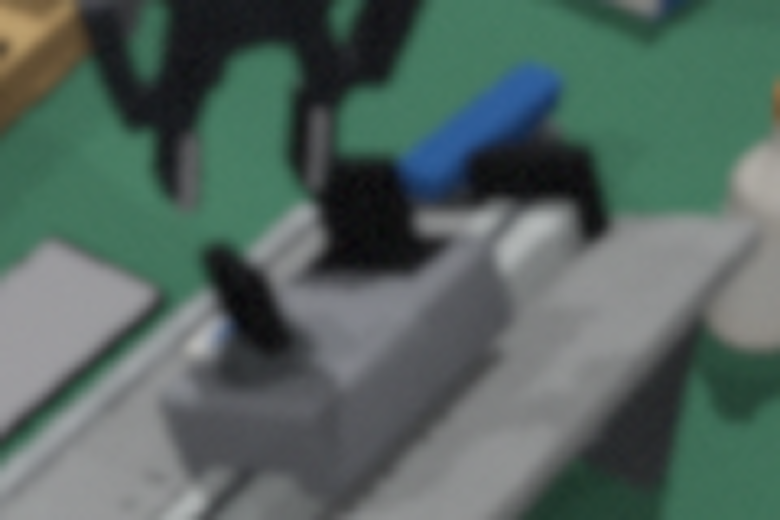

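Call:
send_rows(
  motion=[0.104,0.178,0,-0.194,0.104,0.178,0,-0.194,0.104,0.178,0,-0.194,0.104,0.178,0,-0.194,0.104,0.178,0,-0.194],
)

```text
clock: 7.93
tcp_pos: [0.563, -0.0844, 0.2462]
tcp_rot: [-3.141, -0.003, -0.086]
contact_force: [-0.4, -0.7, 0.1]
gripper_width: 0.0428
grip_force: 0.0
```

Call:
send_rows(
  motion=[0,0,0,0,0,0,0.03,0,0,0,0.03,0],
)

```text
clock: 8.18
tcp_pos: [0.5616, -0.0829, 0.2315]
tcp_rot: [-3.14, 0.002, -0.092]
contact_force: [-0.2, 0.4, -0.3]
gripper_width: 0.0424
grip_force: 0.0
```

```bash
python3 - <<'E'
import cv2
from h import *
s=robot.camera("side")[130:230,300:450]
cv2.imwrite("pics/c6.png",cv2.resize(s,(780,520),interpolation=cv2.INTER_CUBIC))
s=robot.sense();print(s['tcp_pos'],s['tcp_rot'],s['contact_force'])
E
```

```text
[ 0.56157759 -0.08282939  0.23196167] [-3.14035944e+00  2.61339126e-03 -9.16606928e-02] [ 0.6732238  -0.33437793 -0.78067392]
```

View pics/c6.png

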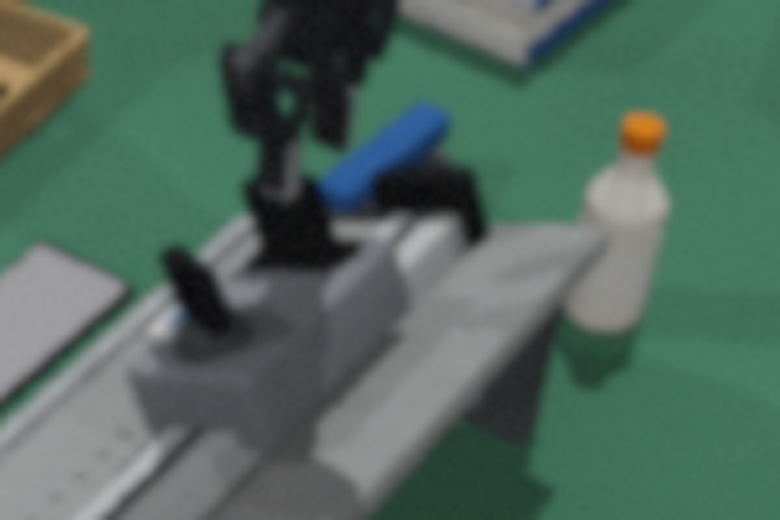

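Call:
send_rows(
  motion=[0.004,0,0.05,0,0.008,0,0.1,0,0.008,0,0.1,0,0.008,0,0.1,0],
)

```text
clock: 8.57
tcp_pos: [0.5647, -0.0832, 0.1928]
tcp_rot: [-3.141, 0.003, -0.09]
contact_force: [-0.2, -0.3, 0.6]
gripper_width: 0.0425
grip_force: 0.0
```

Call:
send_rows(
  motion=[0,0,0,0,0,0,0,0,0,0,0,0,0,0,0,0],
  jaw=1,
)

```text
clock: 8.9
tcp_pos: [0.5664, -0.0834, 0.1956]
tcp_rot: [-3.141, -0.003, -0.089]
contact_force: [0.2, 2.8, 4.5]
gripper_width: 0.0134
grip_force: 40.6
```

Call:
send_rows(
  motion=[0,0,0,0,0,0,0,0],
)

```text
clock: 9.07
tcp_pos: [0.5664, -0.0835, 0.1956]
tcp_rot: [-3.141, -0.003, -0.089]
contact_force: [-0.4, 2.9, 6.2]
gripper_width: 0.0134
grip_force: 40.7
```

Call:
send_rows(
  motion=[0,-0.008,0,0,0,-0.017,0,0,0,-0.025,0,0],
)

```text
clock: 9.32
tcp_pos: [0.5671, -0.0758, 0.1957]
tcp_rot: [3.137, -0.003, -0.089]
contact_force: [-2.6, -6.7, 5.1]
gripper_width: 0.0134
grip_force: 40.5
```

Call:
send_rows(
  motion=[0,-0.008,0,0,0,-0.017,0,0,0,-0.025,0,0],
)

```text
clock: 9.57
tcp_pos: [0.5679, -0.0659, 0.1957]
tcp_rot: [3.137, -0.002, -0.089]
contact_force: [-2.6, -6.2, 5.7]
gripper_width: 0.0134
grip_force: 40.6
```

Call:
send_rows(
  motion=[0,-0.008,0,0,0,-0.017,0,0,0,-0.025,0,0],
)

```text
clock: 9.82
tcp_pos: [0.5688, -0.0559, 0.1957]
tcp_rot: [3.137, -0.002, -0.089]
contact_force: [-2.1, -6.1, 6.4]
gripper_width: 0.0134
grip_force: 40.6
```

Call:
send_rows(
  motion=[0,-0.008,0,0,0,-0.017,0,0,0,-0.025,0,0],
)

```text
clock: 10.07
tcp_pos: [0.5696, -0.0459, 0.1957]
tcp_rot: [3.137, -0.002, -0.089]
contact_force: [-2.8, -6.1, 6.1]
gripper_width: 0.0135
grip_force: 40.7
```

Call:
send_rows(
  motion=[0,-0.008,0,0,0,-0.017,0,0,0,-0.025,0,0],
)

```text
clock: 10.32
tcp_pos: [0.5705, -0.0359, 0.1956]
tcp_rot: [3.137, -0.002, -0.089]
contact_force: [-2.0, -7.0, 5.6]
gripper_width: 0.0136
grip_force: 40.7
```

Call:
send_rows(
  motion=[0,-0.008,0,0,0,-0.017,0,0,0,-0.025,0,0],
)

```text
clock: 10.57
tcp_pos: [0.5714, -0.0248, 0.1957]
tcp_rot: [3.139, -0.002, -0.089]
contact_force: [-4.5, -10.6, 4.9]
gripper_width: 0.0134
grip_force: 40.8
```

Call:
send_rows(
  motion=[0,-0.008,0,0,0,-0.017,0,0,0,-0.025,0,0],
)

```text
clock: 10.82
tcp_pos: [0.5719, -0.0204, 0.1957]
tcp_rot: [3.128, -0.001, -0.09]
contact_force: [-6.5, -23.2, 4.6]
gripper_width: 0.0134
grip_force: 42.7
```

Call:
send_rows(
  motion=[0,-0.008,0,0,0,-0.017,0,0,0,-0.025,0,0],
)

```text
clock: 11.07
tcp_pos: [0.573, -0.0063, 0.1956]
tcp_rot: [3.137, -0.002, -0.09]
contact_force: [-3.5, -6.7, 6.8]
gripper_width: 0.0132
grip_force: 41.0
```

Call:
send_rows(
  motion=[0,-0.012,0,0,0,-0.025,0,0,0,-0.037,0,0,0,-0.05,0,0],
)

```text
clock: 11.4
tcp_pos: [0.5747, 0.0136, 0.1957]
tcp_rot: [3.137, -0.001, -0.09]
contact_force: [-4.9, -7.5, 6.5]
gripper_width: 0.0135
grip_force: 41.0
```

Call:
send_rows(
  motion=[0,-0.012,0,0,0,-0.025,0,0,0,-0.037,0,0,0,-0.05,0,0],
)

```text
clock: 11.73
tcp_pos: [0.5765, 0.0336, 0.1957]
tcp_rot: [3.137, -0.001, -0.089]
contact_force: [-4.0, -7.3, 7.7]
gripper_width: 0.0136
grip_force: 41.1
```

Call:
send_rows(
  motion=[0,-0.012,0,0,0,-0.025,0,0,0,-0.037,0,0,0,-0.05,0,0],
)

```text
clock: 12.07
tcp_pos: [0.5782, 0.0536, 0.1957]
tcp_rot: [3.137, -0.001, -0.089]
contact_force: [-5.1, -7.5, 8.4]
gripper_width: 0.0134
grip_force: 41.1
```

Call:
send_rows(
  motion=[0,-0.012,0,0,0,-0.025,0,0,0,-0.037,0,0,0,-0.05,0,0],
)

```text
clock: 12.4
tcp_pos: [0.5799, 0.0736, 0.1956]
tcp_rot: [3.137, -0.001, -0.089]
contact_force: [-6.3, -7.2, 7.4]
gripper_width: 0.013
grip_force: 41.2
```

Call:
send_rows(
  motion=[0,-0.008,0,0,0,-0.017,0,0,0,-0.025,0,0],
)

```text
clock: 12.65
tcp_pos: [0.5808, 0.0841, 0.1956]
tcp_rot: [3.138, -0.001, -0.089]
contact_force: [-4.6, -4.5, 8.1]
gripper_width: 0.0135
grip_force: 41.2
```

Call:
send_rows(
  motion=[0,-0.008,0,0,0,-0.017,0,0,0,-0.025,0,0],
)

```text
clock: 12.9
tcp_pos: [0.5817, 0.094, 0.1957]
tcp_rot: [3.138, -0.001, -0.089]
contact_force: [-5.3, -5.7, 8.5]
gripper_width: 0.0134
grip_force: 41.2
```

Call:
send_rows(
  motion=[0,-0.006,0,0,0,-0.012,0,0],
)

```text
clock: 13.07
tcp_pos: [0.5821, 0.099, 0.1956]
tcp_rot: [3.139, -0.001, -0.089]
contact_force: [-6.0, -4.3, 8.6]
gripper_width: 0.0136
grip_force: 41.2
```

Call:
send_rows(
  motion=[0,-0.006,0,0,0,-0.012,0,0],
)

```text
clock: 13.23
tcp_pos: [0.5822, 0.0996, 0.1957]
tcp_rot: [3.13, 0.0, -0.089]
contact_force: [-10.2, -28.1, 11.2]
gripper_width: 0.0134
grip_force: 43.1
```

Call:
send_rows(
  motion=[0,0.012,0,0,0,0.025,0,0,0,0.037,0,0,0,0.05,0,0],
)

```text
clock: 13.57
tcp_pos: [0.581, 0.0868, 0.1956]
tcp_rot: [-3.138, -0.002, -0.089]
contact_force: [-0.8, 8.4, 6.3]
gripper_width: 0.0136
grip_force: 41.1
```

Call:
send_rows(
  motion=[0,0.012,0,0,0,0.025,0,0,0,0.037,0,0,0,0.05,0,0],
)

```text
clock: 13.9
tcp_pos: [0.5793, 0.067, 0.1956]
tcp_rot: [-3.138, -0.002, -0.089]
contact_force: [-1.9, 8.6, 5.2]
gripper_width: 0.0135
grip_force: 41.1
```

Call:
send_rows(
  motion=[0,0.012,0,0,0,0.025,0,0,0,0.037,0,0,0,0.05,0,0],
)

```text
clock: 14.23
tcp_pos: [0.5776, 0.047, 0.1956]
tcp_rot: [-3.138, -0.002, -0.089]
contact_force: [-1.2, 7.6, 6.6]
gripper_width: 0.0135
grip_force: 41.1
```

Call:
send_rows(
  motion=[0,0.012,0,0,0,0.025,0,0,0,0.037,0,0,0,0.05,0,0],
)

```text
clock: 14.57
tcp_pos: [0.5759, 0.027, 0.1956]
tcp_rot: [-3.138, -0.002, -0.089]
contact_force: [-2.3, 8.3, 6.3]
gripper_width: 0.0134
grip_force: 41.1
```

Call:
send_rows(
  motion=[0,0.012,0,0,0,0.025,0,0,0,0.037,0,0,0,0.05,0,0],
)

```text
clock: 14.9
tcp_pos: [0.5741, 0.0071, 0.1956]
tcp_rot: [-3.138, -0.002, -0.089]
contact_force: [-0.8, 8.3, 5.8]
gripper_width: 0.0136
grip_force: 41.1
```

Call:
send_rows(
  motion=[0,0.006,0,0,0,0.012,0,0],
)

```text
clock: 15.07
tcp_pos: [0.5737, 0.0017, 0.1956]
tcp_rot: [-3.14, -0.002, -0.089]
contact_force: [-1.6, 5.5, 6.2]
gripper_width: 0.0133
grip_force: 41.1
```

Call:
send_rows(
  motion=[0,0.006,0,0,0,0.012,0,0],
)

```text
clock: 15.23
tcp_pos: [0.5733, -0.0031, 0.1956]
tcp_rot: [-3.14, -0.002, -0.089]
contact_force: [-1.9, 5.9, 6.6]
gripper_width: 0.0132
grip_force: 41.1
```

Call:
send_rows(
  motion=[0,0.005,0,0,0,0.01,0,0],
)

```text
clock: 15.4
tcp_pos: [0.5729, -0.0072, 0.1956]
tcp_rot: [-3.14, -0.002, -0.089]
contact_force: [-2.3, 5.4, 7.7]
gripper_width: 0.0131
grip_force: 41.1
```

Call:
send_rows(
  motion=[0,0.005,0,0,0,0.01,0,0],
)

```text
clock: 15.57
tcp_pos: [0.5726, -0.0111, 0.1956]
tcp_rot: [-3.14, -0.002, -0.089]
contact_force: [-1.2, 6.2, 6.9]
gripper_width: 0.0137
grip_force: 41.1
```

Call:
send_rows(
  motion=[0,0.005,0,0,0,0.01,0,0],
)

```text
clock: 15.73
tcp_pos: [0.5722, -0.0151, 0.1956]
tcp_rot: [-3.14, -0.002, -0.089]
contact_force: [-1.1, 6.1, 6.0]
gripper_width: 0.0132
grip_force: 41.1
```

Call:
send_rows(
  motion=[0,0.005,0,0,0,0.01,0,0],
)

```text
clock: 15.9
tcp_pos: [0.5719, -0.0194, 0.1956]
tcp_rot: [-3.141, -0.002, -0.089]
contact_force: [-1.5, 1.0, 6.3]
gripper_width: 0.0135
grip_force: 41.1
```

Call:
send_rows(
  motion=[0,0.005,0,0,0,0.01,0,0],
)

```text
clock: 16.07
tcp_pos: [0.5714, -0.0252, 0.1956]
tcp_rot: [3.139, -0.002, -0.089]
contact_force: [-1.6, 3.5, 7.7]
gripper_width: 0.0136
grip_force: 41.2
```

Call:
send_rows(
  motion=[0,0.005,0,0,0,0.01,0,0],
)

```text
clock: 16.23
tcp_pos: [0.5713, -0.0258, 0.1956]
tcp_rot: [-3.137, -0.002, -0.089]
contact_force: [0.9, 15.5, 6.9]
gripper_width: 0.0131
grip_force: 41.3
```

Call:
send_rows(
  motion=[0,0.005,0,0,0,0.01,0,0],
)

```text
clock: 16.4
tcp_pos: [0.5712, -0.0274, 0.1955]
tcp_rot: [-3.133, -0.003, -0.089]
contact_force: [1.4, 22.4, 7.5]
gripper_width: 0.0133
grip_force: 41.4
```

Call:
send_rows(
  motion=[0,0.005,0,0,0,0.01,0,0],
)

```text
clock: 16.57
tcp_pos: [0.5709, -0.0308, 0.1955]
tcp_rot: [-3.132, -0.003, -0.088]
contact_force: [0.6, 17.4, 7.4]
gripper_width: 0.0134
grip_force: 41.4
```

Call:
send_rows(
  motion=[0,0.008,0,0,0,0.016,0,0,0,0.025,0,0],
)

```text
clock: 16.82
tcp_pos: [0.5697, -0.0443, 0.1956]
tcp_rot: [-3.139, -0.002, -0.088]
contact_force: [-1.1, 6.3, 5.5]
gripper_width: 0.0135
grip_force: 41.4
```

Call:
send_rows(
  motion=[0,0.012,0,0,0,0.025,0,0,0,0.037,0,0,0,0.05,0,0],
)

```text
clock: 17.15
tcp_pos: [0.568, -0.0643, 0.1956]
tcp_rot: [-3.139, -0.003, -0.089]
contact_force: [-1.3, 8.3, 6.3]
gripper_width: 0.0131
grip_force: 41.4
```

Call:
send_rows(
  motion=[0,0.012,0,0,0,0.025,0,0,0,0.037,0,0,0,0.05,0,0],
)

```text
clock: 17.48
tcp_pos: [0.5663, -0.0844, 0.1956]
tcp_rot: [-3.139, -0.003, -0.089]
contact_force: [0.4, 8.4, 6.8]
gripper_width: 0.0137
grip_force: 41.4
```

Call:
send_rows(
  motion=[0,0.012,0,0,0,0.025,0,0,0,0.037,0,0,0,0.05,0,0],
)

```text
clock: 17.82
tcp_pos: [0.5646, -0.1043, 0.1956]
tcp_rot: [-3.139, -0.003, -0.089]
contact_force: [0.6, 8.2, 6.3]
gripper_width: 0.0134
grip_force: 41.4
```

Call:
send_rows(
  motion=[0,0.012,0,0,0,0.025,0,0,0,0.037,0,0,0,0.05,0,0],
)

```text
clock: 18.15
tcp_pos: [0.5629, -0.1243, 0.1956]
tcp_rot: [-3.139, -0.003, -0.089]
contact_force: [1.3, 8.6, 6.5]
gripper_width: 0.0133
grip_force: 41.4
```

Call:
send_rows(
  motion=[0,0.012,0,0,0,0.025,0,0,0,0.037,0,0,0,0.05,0,0],
)

```text
clock: 18.48
tcp_pos: [0.5611, -0.1442, 0.1956]
tcp_rot: [-3.139, -0.003, -0.089]
contact_force: [1.4, 8.5, 6.8]
gripper_width: 0.0132
grip_force: 41.4
```

Call:
send_rows(
  motion=[0,0.006,0,0,0,0.012,0,0],
)

```text
clock: 18.65
tcp_pos: [0.5607, -0.1497, 0.1956]
tcp_rot: [-3.141, -0.003, -0.089]
contact_force: [1.8, 5.3, 6.8]
gripper_width: 0.0136
grip_force: 41.4
```

Call:
send_rows(
  motion=[0,0.006,0,0,0,0.012,0,0],
)

```text
clock: 18.82
tcp_pos: [0.5603, -0.1544, 0.1956]
tcp_rot: [-3.141, -0.003, -0.089]
contact_force: [1.0, 5.4, 6.2]
gripper_width: 0.0136
grip_force: 41.4
```

Call:
send_rows(
  motion=[0,0.006,0,0,0,0.012,0,0],
)

```text
clock: 18.98
tcp_pos: [0.5599, -0.1591, 0.1956]
tcp_rot: [-3.141, -0.003, -0.089]
contact_force: [1.2, 4.9, 5.8]
gripper_width: 0.0133
grip_force: 41.4
```

Press into the right stop.

Call:
send_rows(
  motion=[0,0.006,0,0,0,0.012,0,0],
)

```text
clock: 19.15
tcp_pos: [0.5597, -0.1604, 0.1955]
tcp_rot: [-3.133, -0.003, -0.089]
contact_force: [3.0, 25.2, 10.8]
gripper_width: 0.0136
grip_force: 41.9
```

Call:
send_rows(
  motion=[0,0.003,0,0,0,0.003,0,0],
)

```text
clock: 19.32
tcp_pos: [0.5597, -0.1604, 0.1955]
tcp_rot: [-3.132, -0.003, -0.088]
contact_force: [2.1, 22.7, 9.5]
gripper_width: 0.0135
grip_force: 41.8
```

Call:
send_rows(
  motion=[0,-0.012,0,0,0,-0.025,0,0,0,-0.037,0,0,0,-0.05,0,0],
)

```text
clock: 19.65
tcp_pos: [0.5608, -0.1483, 0.1957]
tcp_rot: [3.136, -0.003, -0.09]
contact_force: [0.4, -7.6, 4.7]
gripper_width: 0.0136
grip_force: 41.2
```

Call:
send_rows(
  motion=[0,-0.015,0,0,0,-0.03,0,0,0,-0.045,0,0,0,-0.06,0,0,0,-0.075,0,0],
)

```text
clock: 20.07
tcp_pos: [0.5633, -0.1187, 0.1957]
tcp_rot: [3.136, -0.003, -0.09]
contact_force: [-1.7, -7.8, 4.7]
gripper_width: 0.0137
grip_force: 41.3
```

Call:
send_rows(
  motion=[0,-0.015,0,0,0,-0.03,0,0,0,-0.045,0,0,0,-0.06,0,0,0,-0.075,0,0],
)

```text
clock: 20.48
tcp_pos: [0.5659, -0.0888, 0.1957]
tcp_rot: [3.136, -0.003, -0.09]
contact_force: [-1.8, -8.3, 6.2]
gripper_width: 0.0135
grip_force: 41.4
```

Call:
send_rows(
  motion=[0,-0.015,0,0,0,-0.03,0,0,0,-0.045,0,0,0,-0.06,0,0,0,-0.075,0,0],
)

```text
clock: 20.9
tcp_pos: [0.5685, -0.0588, 0.1957]
tcp_rot: [3.136, -0.002, -0.09]
contact_force: [-2.7, -8.6, 6.7]
gripper_width: 0.0133
grip_force: 41.6
```

Call:
send_rows(
  motion=[0,-0.01,0,0,0,-0.02,0,0,0,-0.02,0,0],
)

```text
clock: 21.15
tcp_pos: [0.5693, -0.0493, 0.1957]
tcp_rot: [3.139, -0.002, -0.089]
contact_force: [-1.8, -2.5, 7.1]
gripper_width: 0.0136
grip_force: 41.7
```

Call:
send_rows(
  motion=[0,-0.01,0,0,0,-0.02,0,0,0,-0.03,0,0,0,-0.04,0,0],
)

```text
clock: 21.48
tcp_pos: [0.5706, -0.0345, 0.1957]
tcp_rot: [3.137, -0.002, -0.09]
contact_force: [-3.5, -6.5, 8.3]
gripper_width: 0.0136
grip_force: 41.6
```

Call:
send_rows(
  motion=[0,-0.005,0,0,0,-0.01,0,0,0,-0.01,0,0],
)

```text
clock: 21.73
tcp_pos: [0.5712, -0.0271, 0.1956]
tcp_rot: [-3.139, -0.002, -0.089]
contact_force: [0.3, 9.1, 9.1]
gripper_width: 0.013
grip_force: 41.8
```

Call:
send_rows(
  motion=[0,-0.005,0,0,0,-0.01,0,0,0,-0.01,0,0],
)

```text
clock: 21.98
tcp_pos: [0.5714, -0.0251, 0.1956]
tcp_rot: [3.14, -0.002, -0.089]
contact_force: [-2.4, -2.6, 8.2]
gripper_width: 0.0134
grip_force: 41.7
```

Call:
send_rows(
  motion=[0,-0.005,0,0,0,-0.005,0,0,0,-0.005,0,0],
)

```text
clock: 22.23
tcp_pos: [0.5714, -0.0248, 0.1957]
tcp_rot: [3.137, -0.002, -0.09]
contact_force: [-3.3, -8.1, 7.8]
gripper_width: 0.0134
grip_force: 41.7
```

Call:
send_rows(
  motion=[0,0.005,0,0,0,0.005,0,0,0,0.005,0,0],
)

```text
clock: 22.48
tcp_pos: [0.5714, -0.0252, 0.1956]
tcp_rot: [3.14, -0.002, -0.09]
contact_force: [-2.3, -1.0, 7.7]
gripper_width: 0.0132
grip_force: 41.8
```

Call:
send_rows(
  motion=[0,0,0,0,0,0,0,0,0,0,0,0,0,0,0,0],
  jaw=0,
)

```text
clock: 22.82
tcp_pos: [0.5705, -0.0243, 0.1934]
tcp_rot: [-3.142, 0.001, -0.089]
contact_force: [1.0, -0.1, -0.3]
gripper_width: 0.0427
grip_force: 0.0
```

Call:
send_rows(
  motion=[0,0,-0.04,0,0,0,-0.1,0,0,0,-0.2,0,0,0,-0.2,0,0,0,-0.2,0],
)

```text
clock: 23.23
tcp_pos: [0.5723, -0.0247, 0.2769]
tcp_rot: [3.141, -0.006, -0.089]
contact_force: [-0.3, 0.4, -0.1]
gripper_width: 0.0425
grip_force: 0.0
```

Call:
send_rows(
  motion=[-0.1,0.1,0,0,-0.2,0.2,0,0,-0.3,0.3,0,0,-0.3,0.3,0,0,-0.3,0.3,0,0],
)

```text
clock: 23.65
tcp_pos: [0.4362, -0.1358, 0.2718]
tcp_rot: [3.141, 0.005, -0.094]
contact_force: [-0.9, 0.0, 0.4]
gripper_width: 0.043
grip_force: 0.0
```

```bash
python3 - <<'E'
import cv2
from h import *
s=robot.camera("side"); cv2.imwrite("pics/side7.png",s); t=robot.camera("top"); cv2.imwrite("pics/top7.png",t)
a=cv2.resize(s[140:240,280:430],(400,267),interpolation=cv2.INTER_CUBIC);b=cv2.resize(t[175:275,230:400],(400,235),interpolation=cv2.INTER_CUBIC)
c=cv2.vconcat([cv2.hconcat([cv2.copyMakeBorder(a,0,0,0,0,0),cv2.copyMakeBorder(b,0,32,0,0,0)]),cv2.hconcat([cv2.resize(s,(400,250)),cv2.resize(t,(400,250))])])
cv2.imwrite("pics/c7.png",c); print(robot.sense()['tcp_pos'])
E
```

```text
[ 0.43928066 -0.13375577  0.27261956]
```

View pics/c7.png

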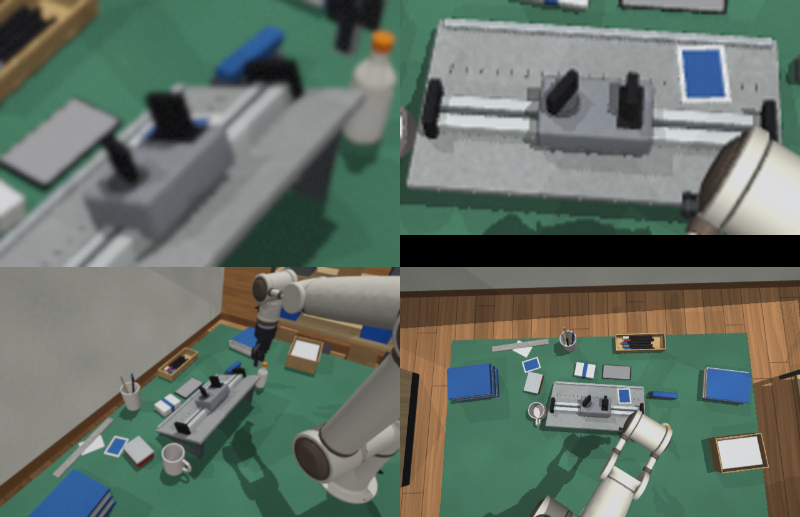

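The head sits where it caught, with the knob turned and low. The gripper is clear and the other things look undisturbed.

```bash
python3 -c "
from station import robot
print(robot.sign_off())"
```

```text
the job is handed in; nothing more can be done
None
```

I set the knob low, slid the head to the left stop and then the right stop, and found the catch at about +0.005 m along the rail. I left the head caught there with the hand off and handed the job in at about 24 s; no verdict was returned, and I judged the pin dropped in by feel, not by seeing it.

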